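# Fill the gap in the lens-cleaner crate

## Task

On the optician's bench a clear dust cover sits on a small crate of lens-cleaner bottles. Lift the cover off by its black handle and stand it upright on the dark rubber mat, then set the loose amber bottle with the white cap upright in the crate's one empty cell, the one with the blue pad. Lower the bottle all the way down before letting go: it is glass and must not be dropped.

Things in the scene. Friction and masses are not known exactly. Their poses are not given: they have to be found in the camera images.
- dust_cover: Clear plastic cover, an upside-down box 160 x 160 x 75 mm high, blue edge band, 0.25 kg, loose on the crate's rim (50 mm above the bench). Origin: centre of its lower edge, z up. On its roof a black block handle, 22 mm thick along the cover's x, 60 mm long along y, 75 to 115 mm above the origin: pinch across x, TCP 100 mm above the origin. Raise it 65 mm or more to clear the bottles.
- mat: Dark rubber mat fixed on the bench, 210 x 210 mm, 3 mm thick, empty: the cover stands here. Origin: centre of its underside, on the bench; z up, x and y along its edges. It lies on the other side of the loose bottles from the crate: carry the cover over them, its lower edge at least 115 mm above the bench.
- amber_bottle: Loose amber glass bottle on the bench, white cap, paper label: body 48 mm across up to 50 mm, shoulder to 60 mm, cap 28 mm across from 66 to 100 mm (top); about 0.12 kg. Origin: centre of its underside, z up its axis. Grasp the cap from above, TCP 84 to 88 mm above the origin, any yaw. A green bottle with a black cap, same shape, stands nearby: the wrong one.
- empty_cell: Blue pad 64 x 64 x 2 mm fixed on the floor of the empty cell. Origin: centre of its underside, 8 mm above the bench, x and y along the walls; the bottle stands 2 mm above it. Grey fixed crate 164 mm square, 2 x 2 cells of 70 mm, 74 mm apart, rim 50 mm and dividers 40 mm high. The others hold like bottles, tops at 108 mm: open the fingers only to 50 mm to let go, along the cell's x or y.

How it is judged:
At the end, for the whole second after the job is handed in: Amber bottle released, at rest and upright (10 degrees) on the blue pad: within 18 mm of its centre, base at most 8 mm above the pad's underside. Cover released, at rest and upright (10 degrees) on the mat, centres within 45 mm, lower edge at most 10 mm above the bench (horizontal distance between amber_bottle and empty_cell below 0.018 m and z of amber_bottle in the frame of empty_cell below 0.008 m and angle between each of amber_bottle, dust_cover's own z axis and vertical below 0.17 rad and linear speed of each of amber_bottle, dust_cover below 0.02 m/s and horizontal distance between dust_cover and mat below 0.045 m and z of dust_cover in the frame of mat below 0.01 m and contact force between dust_cover and mat above 0.5 N); the robot touches nothing.
It fails at once if the amber bottle is dropped (it moves faster than 0.7 m/s with no finger on it, a fall of about 25 mm) (linear speed of amber_bottle above 0.7 m/s and contact force between the fingers and amber_bottle below 0.05 N).
It also fails if it takes over 58 s, if anything falls off the work surface, if the arm or the gripper's body presses on something with over 40 N, if the wrist force passes 120 N, or if a joint passes its speed limit or range.

## Robot

A 6-joint arm with a two-finger parallel gripper is mounted at the origin on the work surface. World frame = base frame: x ahead of the robot, y to its left, z up, the work surface at z = 0. Lengths are in m, angles in rad, forces in N, time in s.
With the tool pointing down it reaches from about 0.375 to 0.9 m from the base axis. Payload 3.1 kg.
Tool frame: the origin (TCP) lies between the finger pads, 19 mm behind the fingertips; this is the grasp point; z points along the fingers, y is the line along which they close (so a half turn about z gives the same grasp; the last joint's range is limited). The gripper opens to 87 mm and grips with 3 to 60 N. Pads are 19 mm wide; open, the fingers measure 117 mm over their backs; the gripper's body (75 mm by 190 mm) begins 51 mm behind the grasp point.
Start: joints at [-1.502, 0.527, 1.433, -0, 1.181, -0.178], TCP at [0.153, -0.606, 0.241] pointing down, gripper open.
Joint ranges: [-3.08, 3.08], [-0.75, 2.2], [0.22, 2.44], [-1.43, 4.57], [0, 2.65], [-2.85, 2.85]. Speed limits (rad/s): [2.79, 2.79, 3.14, 3.14, 3.14, 3.14].

## Interface

Orientations are given as a unit quaternion [x, y, z, w].
In Python, from rig import robot, optics, readout gives the robot as it stands (robot), with the cameras (optics) and the readings (readout).
- The arm moves only by the shell command python3 nudge.py 'ROWS' [OPENING] [FORCE]. ROWS is a JSON list of rows, 1 to 20 of them, each of 4 numbers: dx, dy, dz in m, then a turn about the tool's z in rad; each row shifts and turns the commanded pose from where the row before left it, along the tool's axes as they then stand; what a row does not reach is not made up. A row lasts 1/12 s, in which the tool goes at most 0.0417 m and 0.125 rad, less where a joint would pass 70% of its speed; a pose out of reach is approached as far as the arm can. OPENING is the finger opening in m, set as the command begins (- or left out keeps the last). The fingers move at their own pace and stop on an object; FORCE is the grip in N (left out, the last holds). Time passes only in rows, so rows that do not move let the fingers close. It prints the time, the measured TCP pose, the force, the opening and the grip force at its end.
- readout.get_obs(): the state, without advancing time (a new reading comes with each control period).
- optics.camera(name): name is "scene" or "top"; returns a dict with "img" (384x512x3 uint8, red, green, blue), "fx", "fy", "cx", "cy" (pixels), "xyz" and "attitude" of the camera in the world. Camera axes: x right, y down, z forward; pixel columns grow to the right and rows downward; lengths in m; the calibration is good to about 2 mm. A picture is of the moment at which its call begins. There is no depth.
- robot.hand_in(): hands the job in; it is judged then, once.
The state is a dict: "time": time; "q": joint angles; "joint_velocities": joint speeds; "joint_torque": joint torques, N m; "position": TCP position; "tool_rot": TCP orientation; "ft_force": force on the tool from outside, world axes, zero at the start; "moment": the same for the moment, N m; "grip_width": finger opening in m; "grip_force": force on a finger pad.
Only numpy, scipy, OpenCV 4.12 (cv2) and the standard library are available. Lean on these libraries where they do the work, as an engineer would, in place of code of your own. Each camera call takes 0.05 s, during which the arm holds its last target. There are 200 camera calls.

## Working session

There is one attempt and no reset: what is moved stays moved. The work goes in short steps, Python scripts to look and compute and a shell command to move; the robot and the scene stay as the last step left them, time stands still between calls to the robot, and variables do not carry over. Pictures are saved under pics/ and viewed, at most 10 in all, crops included, and the job is handed in when it is done.

```bash
ls; mkdir -p pics; python3 - <<'E'
from rig import robot, optics, readout
import cv2,json
for n in("scene","top"):
    c=optics.camera(n); cv2.imwrite(f"pics/{n}0.png",c["img"][:,:,::-1])
    print({k:v for k,v in c.items() if k!="img"})
print(readout.get_obs())
E
```

```text
nudge.py
pics
rig.py
{'fx': 385.3078931830157, 'fy': 385.3078931830157, 'cx': 247.80960695808415, 'cy': 197.54494404971808, 'xyz': array([1.25932053, 0.42073831, 0.73020123]), 'attitude': array([ 0.4522875 ,  0.7802492 , -0.37857499, -0.2081542 ])}
{'fx': 488.926209612382, 'fy': 488.926209612382, 'cx': 251.8952066695244, 'cy': 193.61828763351465, 'xyz': array([0.40283928, 0.01905253, 1.25798161]), 'attitude': array([-0.69965432,  0.71142421, -0.05250797,  0.04002926])}
{'time': 0.1, 'q': array([-1.50149917e+00,  5.28367868e-01,  1.43378388e+00, -3.58121439e-05,
        1.18141060e+00, -1.78486520e-01]), 'joint_velocities': array([ 0.00090585, -0.00091199, -0.00228968, -0.0010874 , -0.00067427,
       -0.00108311]), 'joint_torque': array([-3.55431657e-04, -4.40986562e+01, -1.77150124e+01,  6.35505212e-02,
        5.34171949e-02, -3.53212636e-05]), 'position': array([ 0.15326778, -0.60526271,  0.24036965]), 'tool_rot': array([ 9.92333894e-01,  1.23581842e-01,  3.72063786e-05, -9.84282644e-04]), 'ft_force': array([-0.14639068,  0.42674801,  1.14391755]), 'moment': array([-0.00485457,  0.02660084, -0.01101201]), 'grip_force': 0.0, 'grip_width': 0.08695973684155403}
```

View pics/scene0.png

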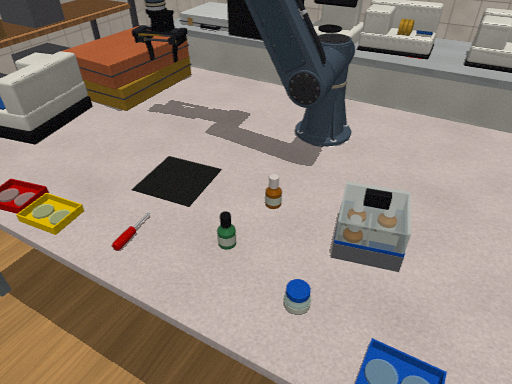

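View pics/top0.png

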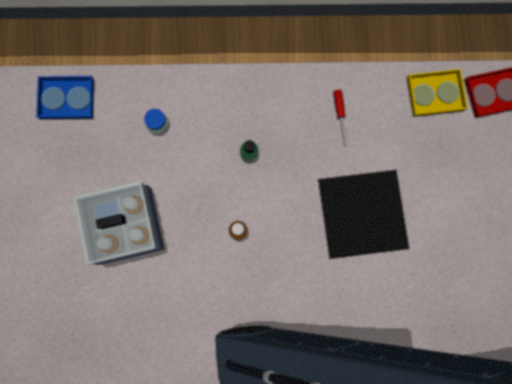

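The scene view shows the handle at about (378,198), the amber bottle's cap at (273,181), the mat centred near (177,180) and the green bottle at (226,230). In the top view the handle is at (110,221), the amber cap at (238,229), the mat centre at (364,214) and the empty cell at about (107,209), partly hidden by the handle.

```bash
cat > h.py <<'E'
import numpy as np,cv2
from scipy.spatial.transform import Rotation as R
def ray(c,uv):
    d=R.from_quat(c["attitude"]).apply([(uv[0]-c["cx"])/c["fx"],(uv[1]-c["cy"])/c["fy"],1.]); return np.array(c["xyz"]),d/np.linalg.norm(d)
def plane(c,uv,z):
    o,d=ray(c,uv); return o+d*(z-o[2])/d[2]
def tri(c1,p1,c2,p2):
    o1,d1=ray(c1,p1);o2,d2=ray(c2,p2)
    s=np.linalg.lstsq(np.c_[d1,-d2],o2-o1,rcond=None)[0]
    a=o1+s[0]*d1;b=o2+s[1]*d2; return (a+b)/2,np.linalg.norm(a-b)
def blob(c,mask,roi):
    x0,y0,x1,y1=roi; m=np.zeros(mask.shape,np.uint8); m[y0:y1,x0:x1]=mask[y0:y1,x0:x1]
    n,l,s,ce=cv2.connectedComponentsWithStats(m); i=1+np.argmax(s[1:,4])
    k=max(cv2.findContours((l==i).astype(np.uint8),0,2)[0],key=cv2.contourArea)
    return ce[i],s[i],cv2.minAreaRect(k),k
E
python3 - <<'E'
from rig import robot, optics, readout
from h import *
np.set_printoptions(precision=4,suppress=True)
t=optics.camera("top");s=optics.camera("scene")
T=t["img"].astype(int);S=s["img"].astype(int)
dk=lambda I,v:(I.max(2)<v)
wh=lambda I:((I.min(2)>150)&(I.max(2)-I.min(2)<30))
for n,mt,rt,ms,rs in [("handle",dk(T,60),(85,205,135,235),dk(S,50),(355,180,400,215)),
   ("mat",dk(T,60),(300,150,430,280),dk(S,60),(125,145,230,210))]:
    a=blob(t,mt,rt);b=blob(s,ms,rs)
    print(n,a[0],a[1],a[2],b[0],b[1],b[2],tri(t,a[0],s,b[0]))
    for k,c in((a,t),(b,s)):
        q=cv2.approxPolyDP(k[3],0.04*cv2.arcLength(k[3],True),True)[:,0]
        print(q.tolist()); 
        z=0.165 if n=="handle" else .003
        print(np.array([plane(c,p,z) for p in q]))
f=lambda I,x0,y0,x1,y1,k:cv2.resize(I[y0:y1,x0:x1],None,fx=k,fy=k,interpolation=cv2.INTER_CUBIC)
A=f(t["img"],65,170,175,275,5);B=f(t["img"],218,210,258,250,5);
C=f(s["img"],250,165,300,215,5)
M=np.zeros((525,800,3),np.uint8);M[:,:550]=A;M[:200,550:750]=B;M[200:450,550:800]=C
cv2.imwrite("pics/m1.png",M[:,:,::-1])
cv2.imwrite("pics/m2.png",f(s["img"],325,175,420,275,6)[:,:,::-1])
E
```

```text
handle [110.8289 221.2662] [ 97 215  29  14 263] ((110.73033142089844, 221.33143615722656), (9.519052505493164, 28.407255172729492), 77.00537872314453) [377.4865 198.6757] [364 189  28  21 444] ((377.5405578613281, 198.7567596435547), (26.3038387298584, 17.09749412536621), 9.462321281433105) (array([0.491 , 0.3188, 0.1462]), np.float64(0.00023867958148152016))
[[124, 216], [100, 219], [97, 225], [102, 228], [125, 222]]
[[0.5007 0.2848 0.165 ]
 [0.4949 0.3379 0.165 ]
 [0.4816 0.3443 0.165 ]
 [0.4748 0.3331 0.165 ]
 [0.4873 0.2824 0.165 ]]
[[367, 189], [365, 205], [388, 208], [391, 193]]
[[0.4914 0.2901 0.165 ]
 [0.5519 0.3037 0.165 ]
 [0.5372 0.3516 0.165 ]
 [0.4794 0.3436 0.165 ]]
mat [362.8747 213.8817] [ 319  171   89   87 6178] ((363.2146911621094, 213.55661010742188), (80.00120544433594, 78.97643280029297), 82.14668273925781) [177.4103 180.6631] [ 132  157   89   50 2464] ((176.01885986328125, 179.43394470214844), (79.39440155029297, 44.504817962646484), 15.945395469665527) (array([ 0.5119, -0.2934, -0.0047]), np.float64(0.0020673553215389247))
[[395, 171], [319, 180], [330, 257], [407, 247]]
[[ 0.6218 -0.3804  0.003 ]
 [ 0.601  -0.1801  0.003 ]
 [ 0.4017 -0.2011  0.003 ]
 [ 0.4236 -0.4002  0.003 ]]
[[132, 189], [189, 206], [220, 169], [168, 157]]
[[ 0.6239 -0.3842  0.003 ]
 [ 0.6034 -0.1777  0.003 ]
 [ 0.3992 -0.2035  0.003 ]
 [ 0.4253 -0.4036  0.003 ]]
```

View pics/m1.png

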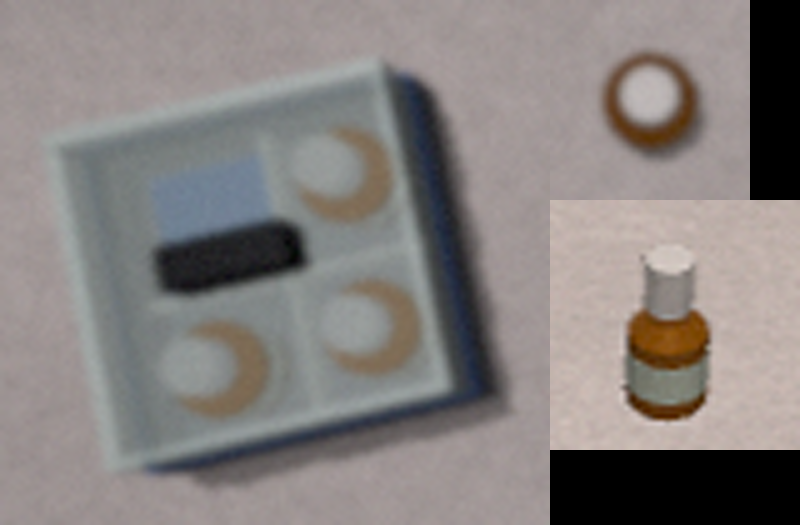

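View pics/m2.png

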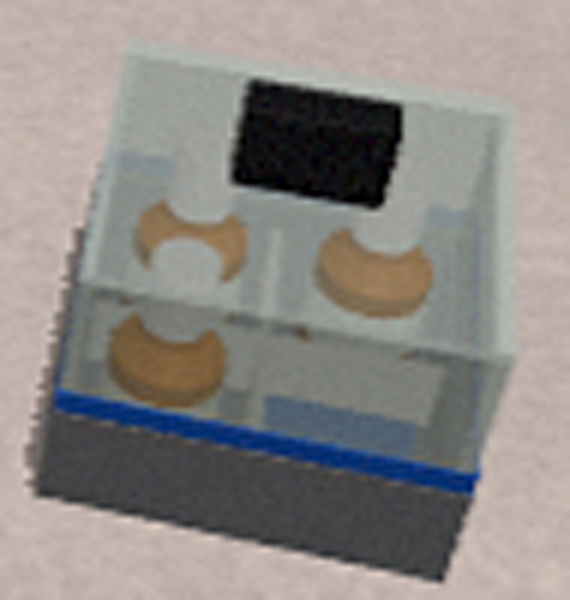

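The zooms show the roof corners, the handle, the cap top and the blue pad clearly. I'll triangulate those.

```bash
python3 - <<'E'
from rig import robot, optics, readout
from h import *
np.set_printoptions(precision=4,suppress=True)
t=optics.camera("top");s=optics.camera("scene")
mt=lambda X,Y:((X+.5)/5-.5+65,(Y+.5)/5-.5+170)
ms=lambda X,Y:((X+.5)/6-.5+325,(Y+.5)/6-.5+175)
tc=[mt(380,62),mt(48,143),mt(110,468),mt(450,388)]
sc=[ms(85,290),ms(512,355),ms(512,105),ms(130,45)]
P=[]
for a,b in zip(tc,sc):
    p,e=tri(t,a,s,b);P.append(p);print(p,e,plane(t,a,.125))
P=np.array(P);print("roof c",P.mean(0),np.mean([plane(t,a,.125) for a in tc],0))
Q=np.array([plane(t,a,.125) for a in tc])
for i in range(4):
    d=Q[(i+1)%4]-Q[i];print(np.linalg.norm(d),np.degrees(np.arctan2(d[1],d[0]))%90)
print("cap",tri(t,(237.4,228.8),s,(273.8,176.8)),plane(t,(237.4,228.8),.1))
I=s["img"].astype(int)
m=((I[...,0]-I[...,2])>45)
b=blob(s,m,(255,170,295,215));print("amber",b[1])
T=t["img"].astype(int)
# handle top face: brightness check
a=blob(t,T.max(2)<60,(85,205,135,235));print(a[2],plane(t,a[2][0],.165))
b=blob(s,I.max(2)<60,(355,180,400,215))
pt=[plane(s,(b[1][0],b[1][1]),.165)]
# top face of handle in scene: m2 corners (248,80),(402,102), rear edge
for u in [(248,80),(402,102)]:print("handle rear corner z.165",plane(s,ms(*u),.165))
print("pad far edge (top) z.01",[plane(t,mt(*u),.01) for u in((150,182),(265,155),(272,220))])
E
```

```text
[0.5845 0.2595 0.1164] 0.0010383890739482154 [0.5833 0.2572 0.125 ]
[0.5479 0.4114 0.1223] 0.0004116518794433666 [0.5476 0.4103 0.125 ]
[0.3976 0.3781 0.1248] 0.0006757944046999086 [0.3977 0.3777 0.125 ]
[0.4312 0.224  0.1228] 0.0005262557693436082 [0.4313 0.2234 0.125 ]
roof c [0.4903 0.3183 0.1216] [0.49   0.3171 0.125 ]
0.15717759874168935 13.135817979436595
0.15344665323653567 12.239312280629576
0.15798944923202768 12.287110871246796
0.15577632221145538 12.544975374491433
cap (array([0.472 , 0.0327, 0.0991]), np.float64(0.0007542739216288693)) [0.4718 0.033  0.1   ]
amber [266 187  16  12 153]
((110.84706115722656, 221.31175231933594), (9.653406143188477, 28.634822845458984), 77.47119140625) [0.4893 0.3138 0.165 ]
handle rear corner z.165 [0.4885 0.2866 0.165 ]
handle rear corner z.165 [0.4733 0.3434 0.165 ]
pad far edge (top) z.01 [array([0.5414, 0.3976, 0.01  ]), array([0.5544, 0.3394, 0.01  ]), array([0.5209, 0.3353, 0.01  ])]
```

Measured poses:
- **Cover:** centre (0.490, 0.317), yaw about 12.5°. The roof triangulates to 0.122 (text 0.125), so the handle TCP height is 0.150.
- **Amber bottle:** (0.472, 0.033), top at 0.099.
- **Mat:** (0.5125, -0.2915).

First I turn the tool and move out.

```bash
python3 nudge.py '[[0,0,0,-0.1185],[0,0,0,-0.1185],[0,0,0,-0.1185],[0,0,0,-0.1185],[0,0,0,-0.1185],[0,0,0,-0.1185],[0,0,0,-0.1185],[0,0,0,-0.1185],[0,0,0,-0.1185],[0,0,0,-0.1185],[0,0,0,-0.1185],[0,0,0,-0.1185],[0,0,0,-0.1185],[0,0.035,0,0],[0,0.035,0,0],[0,0.035,0,0],[0,0.035,0,0],[0,0.035,0,0],[0,0.035,0,0],[0,0.035,0,0]]' 0.087
cat > go.py <<'E'
import sys;from h import *;from rig import robot, optics, readout
o=readout.get_obs();r=R.from_quat(o["tool_rot"]);t=np.array(eval(sys.argv[1]))
x=r.as_matrix()[:,0];print("pos",o["position"].round(4),"yaw x",np.degrees(np.arctan2(x[1],x[0])).round(2),"tool delta",r.inv().apply(t-o["position"]).round(4),"w",round(o["grip_width"],4),"gf",round(o["grip_force"],2),"ft",o["ft_force"].round(1),"t",o["time"])
E
python3 go.py [.491,.317,.24]
```

```text
time: 1.97
position: [0.3941, -0.5524, 0.2412]
tool_rot: [0.626, 0.78, 0.0, -0.0]
ft_force: [-0.1, 0.2, 0.4]
grip_width: 0.0869
grip_force: 0.0
pos [ 0.3941 -0.5524  0.2412] yaw x 102.46 tool delta [0.828  0.2821 0.0013] w 0.0869 gf 0.0 ft [-0.1  0.2  0.4] t 1.9667
```

```bash
python3 nudge.py '[[0.038,0.013,0,0],[0.038,0.013,0,0],[0.038,0.013,0,0],[0.038,0.013,0,0],[0.038,0.013,0,0],[0.038,0.013,0,0],[0.038,0.013,0,0],[0.038,0.013,0,0],[0.038,0.013,0,0],[0.038,0.013,0,0],[0.038,0.013,0,0],[0.038,0.013,0,0],[0.038,0.013,0,0],[0.038,0.013,0,0],[0.038,0.013,0,0],[0.038,0.013,0,0],[0.038,0.013,0,0],[0.038,0.013,0,0],[0.034,0.011,0,0],[0.034,0.011,0,0],[0,0,0,0]]' >/dev/null || true; python3 go.py [.491,.317,.24]
```

```text
pos [ 0.3941 -0.5524  0.2412] yaw x 102.46 tool delta [0.828  0.2821 0.0013] w 0.0869 gf 0.0 ft [-0.1  0.2  0.4] t 1.9667Traceback (most recent call last):
  File "nudge.py", line 5, in <module>
    connect(sys.argv[1:4])
    ~~~~~~~^^^^^^^^^^^^^^^
ValueError: 1 to 20 rows of numbers within range
```

21 rows is one over the limit, so the command was refused and nothing moved. I'll resend it with 20.

```bash
python3 nudge.py '[[0.038,0.013,0,0],[0.038,0.013,0,0],[0.038,0.013,0,0],[0.038,0.013,0,0],[0.038,0.013,0,0],[0.038,0.013,0,0],[0.038,0.013,0,0],[0.038,0.013,0,0],[0.038,0.013,0,0],[0.038,0.013,0,0],[0.038,0.013,0,0],[0.038,0.013,0,0],[0.038,0.013,0,0],[0.038,0.013,0,0],[0.038,0.013,0,0],[0.038,0.013,0,0],[0.038,0.013,0,0],[0.038,0.013,0,0],[0.034,0.011,0,0],[0.034,0.011,0,0]]' >/dev/null ; python3 go.py [.491,.317,.24]
```

```text
pos [0.4801 0.2387 0.2414] yaw x 102.51 tool delta [0.0741 0.0276 0.0014] w 0.0867 gf 0.0 ft [ 0.5 -0.3  0.7] t 3.6333
```

```bash
python3 nudge.py '[[0.025,0.009,0,0],[0.025,0.009,0,0],[0.024,0.0096,0,0],[0,0,0.01,0],[0,0,0.01,0],[0,0,0.01,0],[0,0,0,0]]' >/dev/null ; python3 go.py [.491,.317,.15]
python3 - <<'E'
from rig import robot, optics, readout
import cv2,numpy as np
f=lambda I,x0,y0,x1,y1,k:cv2.resize(I[y0:y1,x0:x1],None,fx=k,fy=k,interpolation=cv2.INTER_CUBIC)
a=f(optics.camera("scene")["img"],325,130,425,270,4)
cv2.imwrite("pics/g1.png",a[:,:,::-1])
E
```

```text
pos [0.4892 0.3129 0.2083] yaw x 102.41 tool delta [0.0037 0.0031 0.0583] w 0.0869 gf 0.0 ft [-0.8 -0.9  0.4] t 4.2167
```

View pics/g1.png

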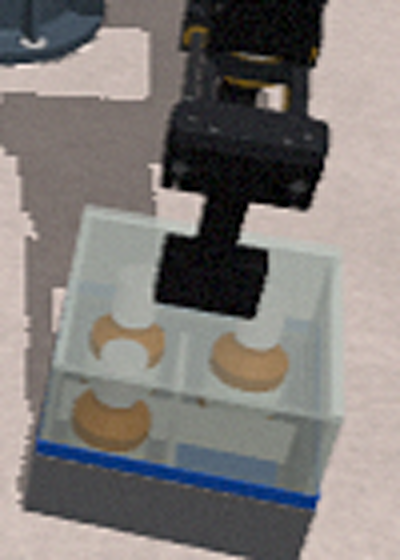

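The picture shows the gripper directly above the handle, with the near finger at about (225,230) lined up with the handle's centre. I'll correct by a few mm, descend and grip.

```bash
python3 nudge.py '[[0.003,0.003,0.012,0],[0,0,0.012,0],[0,0,0.012,0],[0,0,0.012,0],[0,0,0.01,0],[0,0,0,0]]' >/dev/null ; python3 go.py [.491,.317,.15]
python3 nudge.py '[[0,0,0,0],[0,0,0,0],[0,0,0,0],[0,0,0,0],[0,0,0,0],[0,0,0,0],[0,0,0,0],[0,0,0,0]]' 0 25; python3 go.py [.491,.317,.15]
```

```text
pos [0.4925 0.3173 0.151 ] yaw x 102.41 tool delta [ 0.     -0.0015  0.001 ] w 0.0869 gf 0.0 ft [-0.7 -0.4  0.1] t 4.7667
time: 5.43
position: [0.4936, 0.3184, 0.1534]
tool_rot: [0.626, 0.78, 0.0, 0.0]
ft_force: [0.3, 0.4, -0.2]
grip_width: 0.0419
grip_force: 0.0
pos [0.4936 0.3184 0.1534] yaw x 102.46 tool delta [-0.0008 -0.0028  0.0034] w 0.0419 gf 0.0 ft [ 0.3  0.4 -0.2] t 5.4333
```

```bash
python3 nudge.py '[[0,0,0,0],[0,0,0,0],[0,0,0,0],[0,0,0,0],[0,0,0,0],[0,0,0,0]]' 0 25 >/dev/null; python3 go.py [.491,.317,.15]
```

```text
pos [0.4928 0.3181 0.1532] yaw x 102.46 tool delta [-0.0007 -0.002   0.0032] w 0.0218 gf 24.99 ft [-2.6  0.2  1.6] t 5.9333
```

Gripped at 21.8 mm, which matches the handle. Now I lift 0.11 m.

```bash
python3 nudge.py '[[0,0,-0.005,0],[0,0,-0.01,0],[0,0,-0.015,0],[0,0,-0.015,0],[0,0,-0.015,0],[0,0,-0.015,0],[0,0,-0.015,0],[0,0,-0.01,0],[0,0,-0.01,0],[0,0,0,0],[0,0,0,0]]' >/dev/null; python3 go.py [.5125,-.2915,.265]
python3 - <<'E'
from rig import robot, optics, readout
import cv2
cv2.imwrite("pics/l1.png",optics.camera("scene")["img"][:,:,::-1])
E
```

```text
pos [0.4937 0.3183 0.2636] yaw x 102.46 tool delta [-0.5995 -0.1132 -0.0016] w 0.022 gf 24.99 ft [-0.9  0.1 -3.7] t 6.85
```

View pics/l1.png

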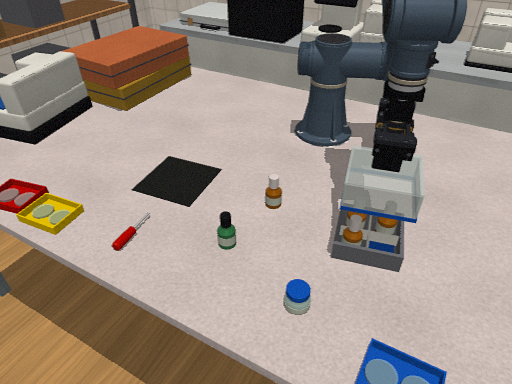

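The cover hangs level at about (383,185), clear of the crate, and the blue pad shows at (383,241). Now I carry it to the mat.

```bash
python3 nudge.py '[[-0.01,-0.002,0,0],[-0.02,-0.004,0,0],[-0.032,-0.006,0,0],[-0.036,-0.007,0,0],[-0.036,-0.007,0,0],[-0.036,-0.007,0,0],[-0.036,-0.007,0,0],[-0.036,-0.007,0,0],[-0.036,-0.007,0,0],[-0.036,-0.007,0,0],[-0.036,-0.007,0,0],[-0.036,-0.007,0,0],[-0.036,-0.007,0,0],[-0.036,-0.007,0,0],[-0.036,-0.007,0,0],[-0.036,-0.007,0,0],[-0.036,-0.007,0,0],[-0.02,-0.004,0,0],[-0.01,-0.002,0,0],[0,0,0,0]]' >/dev/null; python3 go.py [.5125,-.2915,.109]
```

```text
pos [ 0.508  -0.2911  0.2622] yaw x 102.28 tool delta [-0.0014  0.0045  0.1532] w 0.0218 gf 24.99 ft [ 0.3  0.2 -1.7] t 8.5667
```

```bash
python3 nudge.py '[[0,0.0045,0.01,0],[0,0,0.016,0],[0,0,0.016,0],[0,0,0.016,0],[0,0,0.016,0],[0,0,0.016,0],[0,0,0.016,0],[0,0,0.014,0],[0,0,0.01,0],[0,0,0.008,0],[0,0,0.004,0],[0,0,0.004,0],[0,0,0,0],[0,0,0,0]]' >/dev/null; python3 go.py [.5125,-.2915,.106]
```

```text
pos [ 0.5135 -0.2878  0.1176] yaw x 102.47 tool delta [-0.0034 -0.0018  0.0116] w 0.0218 gf 24.99 ft [ 0.8 -0.4 -2.2] t 9.7333
```

```bash
python3 nudge.py '[[0,0,0.004,0],[0,0,0.003,0],[0,0,0.003,0],[0,0,0.002,0],[0,0,0,0],[0,0,0,0]]' >/dev/null; python3 go.py [.5125,-.2915,.106]
```

```text
pos [ 0.5133 -0.2878  0.1061] yaw x 102.47 tool delta [-0.0034 -0.0016  0.0001] w 0.0215 gf 25.0 ft [-1.4  2.   4.2] t 10.2333
```

The wrist force went from -2 N to +4 N, so the cover is standing on the mat. I'll release and rise.

```bash
python3 nudge.py '[[0,0,0,0],[0,0,0,0],[0,0,0,0],[0,0,0,0],[0,0,0,0],[0,0,0,0],[0,0,0,0]]' 0.07; python3 nudge.py '[[0,0,-0.008,0],[0,0,-0.015,0],[0,0,-0.02,0],[0,0,-0.025,0],[0,0,-0.025,0],[0,0,-0.025,0],[0,0,-0.01,0]]' 0.06 >/dev/null; python3 go.py [.472,.033,.235]
python3 - <<'E'
from rig import robot, optics, readout
from h import *
np.set_printoptions(precision=4,suppress=True)
t=optics.camera("top");s=optics.camera("scene")
def pad(c,roi):
    I=c["img"].astype(int);return blob(c,(I[...,2]-I[...,0]>45).astype(np.uint8),roi)
a=pad(t,(75,180,165,265));b=pad(s,(330,195,410,270))
print(a[0],a[1],a[2],plane(t,a[2][0],.01));print(b[0],b[1],plane(s,b[0],.01),tri(t,a[0],s,b[0]))
f=lambda I,x0,y0,x1,y1,k:cv2.resize(I[y0:y1,x0:x1],None,fx=k,fy=k,interpolation=cv2.INTER_CUBIC)
M=np.zeros((525,800,3),np.uint8);M[:400,:400]=f(t["img"],70,180,170,280,4);M[:400,400:800]=f(s["img"],120,110,220,210,4)
cv2.imwrite("pics/r1.png",M[:,:,::-1])
E
```

```text
time: 10.82
position: [0.5132, -0.2877, 0.1051]
tool_rot: [0.626, 0.78, 0.0, -0.0]
ft_force: [0.3, 0.3, 0.7]
grip_width: 0.0605
grip_force: 0.0
pos [ 0.5147 -0.2888  0.2375] yaw x 102.47 tool delta [0.3235 0.0277 0.0008] w 0.0599 gf 0.0 ft [ 1.4 -0.5  0.6] t 11.4
[107.5161 214.5127] [ 94 201  28  28 589] ((107.5, 214.49998474121094), (24.9339656829834, 23.81647300720215), 77.90524291992188) [0.5191 0.3644 0.01  ]
[381.1436 246.3692] [368 241  27  12 195] [0.499  0.3566 0.01  ] (array([0.5176, 0.3588, 0.0279]), np.float64(0.0012607301993493043))
```

View pics/r1.png

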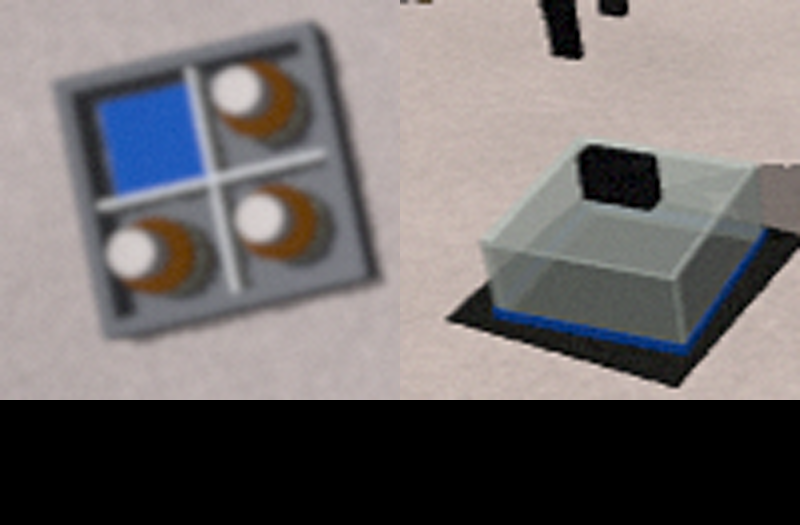

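The cover stands squarely on the mat (right crop). The pad's blue square spans about (98–203, 85–193) in the left crop, and the divider crossing is at about (213,180). The dividers hide part of the pad, so I'll fix the crate from its rim and the crossing in both views.

```bash
python3 - <<'E'
from rig import robot, optics, readout
from h import *
s=optics.camera("scene")
cv2.imwrite("pics/c1.png",cv2.resize(s["img"][200:275,325:415],None,fx=8,fy=8,interpolation=cv2.INTER_CUBIC)[:,:,::-1])
E
```

```text
(no output)
```

View pics/c1.png

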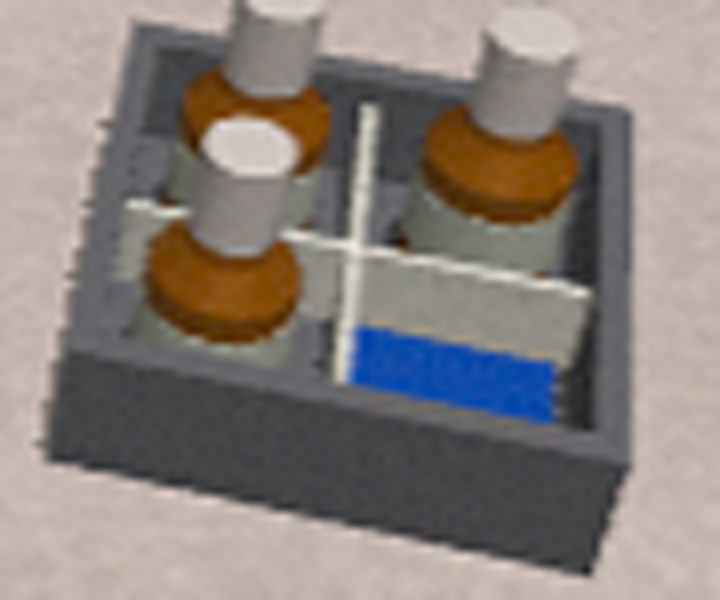

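The scene crop shows the crate's rim corners at about (130,25), (632,110), (628,462) and (65,345), and the divider crossing at (357,246). The pad's far right corner is at (557,362).

```bash
python3 - <<'E'
from rig import robot, optics, readout
from h import *
np.set_printoptions(precision=4,suppress=True)
t=optics.camera("top");s=optics.camera("scene")
a=lambda X,Y:((X+.5)/4-.5+70,(Y+.5)/4-.5+180)
b=lambda X,Y:((X+.5)/8-.5+325,(Y+.5)/8-.5+200)
D={"++":((55,85),(628,462)),"+-":((315,22),(65,345)),"--":((380,280),(130,25)),"-+":((108,335),(632,110)),"cross":((213,180),(357,246)),"pad-+":((120,193),(557,362)),
"cap+-":((235,92),(251,146)),"cap--":((260,219),(285,2)),"cap-+":((130,252),(531,35))}
P={k:tri(t,a(*u),s,b(*v)) for k,(u,v) in D.items()}
for k,(p,e) in P.items():print(k,p,round(e,4))
c=np.mean([P[k][0] for k in("++","+-","--","-+")],0);print("rim centre",c)
print("cross top z.04",plane(t,a(213,180),.04),"scene",plane(s,b(357,246),.04))
print("pad ++ top z.01",plane(t,a(98,102),.01))
d=P["++"][0]-P["-+"][0];th=np.radians(12.5)
e=P["+-"][0]-P["--"][0];print(np.degrees(np.arctan2(d[1],d[0])),np.degrees(np.arctan2(e[1],e[0])),np.linalg.norm(d))
off=.037*np.array([np.cos(th)-np.sin(th),np.sin(th)+np.cos(th)])
for k in(c,P["cross"][0]):print("cell",k[:2]+off)
x=np.array([np.cos(th),np.sin(th)]);y=np.array([-x[1],x[0]])
print("from caps", (P["cap+-"][0]+.074*np.r_[y,0]+P["cap-+"][0]+.074*np.r_[x,0])[:2]/2, "pad-+ +",P["pad-+"][0][:2]+.032*(x-y),plane(t,a(98,102),.01)[:2]-.032*(x+y))
E
```

```text
++ [0.5503 0.4139 0.0489] 0.0003
+- [0.5869 0.254  0.0503] 0.0009
-- [0.4261 0.2156 0.0454] 0.0052
-+ [0.3961 0.3778 0.0525] 0.0026
cross [0.4904 0.3174 0.0411] 0.0002
pad-+ [0.4846 0.3831 0.0161] 0.0027
cap+- [0.5375 0.2881 0.1081] 0.0016
cap-- [0.4624 0.2742 0.1048] 0.0006
cap-+ [0.4447 0.3476 0.1079] 0.0016
rim centre [0.4898 0.3153 0.0493]
cross top z.04 [0.4905 0.3176 0.04  ] scene [0.4891 0.3174 0.04  ]
pad ++ top z.01 [0.5437 0.3989 0.01  ]
13.192930532971191 13.423140174545585 0.1583753365917206
cell [0.518  0.3594]
cell [0.5185 0.3616]
from caps [0.5192 0.362 ] pad-+ + [0.5228 0.3588] [0.5194 0.3607]
```

The cell estimates agree to within about 3 mm. I use (0.519, 0.361), yaw about 12.5°, with the pad top at 0.010. Next I go over the amber bottle.

```bash
python3 nudge.py '[[0.02,0.002,0,0],[0.032,0.003,0,0],[0.032,0.003,0,0],[0.032,0.003,0,0],[0.032,0.003,0,0],[0.032,0.003,0,0],[0.032,0.003,0,0],[0.032,0.003,0,0],[0.032,0.003,0,0],[0.032,0.003,0,0],[0.014,0,0.02,0],[0,0,0.02,0],[0,0,0.02,0],[0,0,0.02,0],[0,0,0,0],[0,0,0,0]]' 0.06 >/dev/null; python3 go.py [.472,.033,.086]
```

```text
pos [0.4704 0.0332 0.1515] yaw x 102.46 tool delta [-0.0007  0.0018  0.0655] w 0.0599 gf 0.0 ft [ 0.1 -0.1  1. ] t 12.9833
```

```bash
python3 nudge.py '[[0,0.002,0.012,0],[0,0,0.012,0],[0,0,0.012,0],[0,0,0.012,0],[0,0,0.01,0],[0,0,0.007,0],[0,0,0,0],[0,0,0,0]]' 0.06 >/dev/null; python3 go.py [.472,.033,.086]
python3 nudge.py '[[0,0,0,0],[0,0,0,0],[0,0,0,0],[0,0,0,0],[0,0,0,0],[0,0,0,0],[0,0,0,0],[0,0,0,0],[0,0,0,0]]' 0 15 >/dev/null; python3 go.py [.472,.033,.086]
```

```text
pos [0.4743 0.0332 0.0885] yaw x 102.45 tool delta [ 0.0002 -0.0023  0.0025] w 0.06 gf 0.0 ft [0.1 0.3 0.8] t 13.65
pos [0.4739 0.0334 0.0883] yaw x 102.46 tool delta [ 0.     -0.002   0.0023] w 0.0278 gf 14.95 ft [ 0.3 -0.7  2. ] t 14.4
```

Cap gripped at 27.8 mm. I lift and carry it to the crate.

```bash
python3 nudge.py '[[0,0,-0.005,0],[0,0,-0.01,0],[0,0,-0.016,0],[0,0,-0.018,0],[0,0,-0.018,0],[0,0,-0.018,0],[0,0,-0.018,0],[0,0,-0.018,0],[0,0,-0.014,0],[0,0,-0.01,0],[0,0,-0.005,0],[0,0,0,0],[0,0,0,0]]' >/dev/null; python3 go.py [.519,.361,.238]
```

```text
pos [0.4736 0.0335 0.238 ] yaw x 102.46 tool delta [0.31  0.115 0.   ] w 0.0277 gf 14.96 ft [-0.3  0.6 -0.8] t 15.4833
```

```bash
python3 nudge.py '[[0.01,0.004,0,0],[0.02,0.007,0,0],[0.026,0.01,0,0],[0.026,0.01,0,0],[0.026,0.01,0,0],[0.026,0.01,0,0],[0.026,0.01,0,0],[0.026,0.01,0,0],[0.026,0.01,0,0],[0.026,0.01,0,0],[0.026,0.01,0,0],[0.026,0.009,0,0],[0.014,0.005,0,0],[0.006,0,0,0],[0,0,0,0],[0,0,0,0]]' >/dev/null; python3 go.py [.519,.361,.238]
python3 - <<'E'
from rig import robot, optics, readout
from h import *
t=optics.camera("top");s=optics.camera("scene")
M=np.zeros((480,800,3),np.uint8);M[:,:400]=cv2.resize(t["img"][150:270,70:170],(400,480),interpolation=2);M[:,400:]=cv2.resize(s["img"][160:280,320:420],(400,480),interpolation=2)
cv2.imwrite("pics/p1.png",M[:,:,::-1])
E
```

```text
pos [0.5183 0.3605 0.2371] yaw x 102.51 tool delta [ 0.0003  0.0007 -0.0009] w 0.0274 gf 14.96 ft [-0.5  1.1 -0.9] t 16.8167
```

View pics/p1.png

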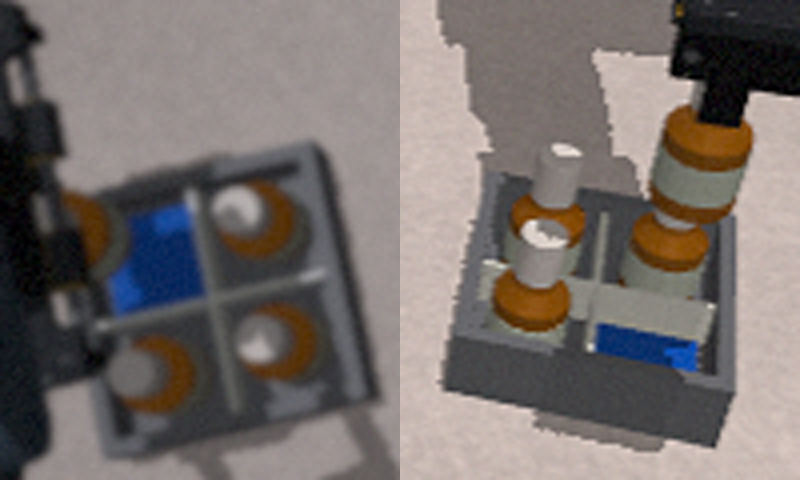

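The bottle hangs upright above the cell: the scene half shows its base at about (690,208), and the pad is visible at (645,345). I'll check the base position against the ray before descending.

```bash
python3 - <<'E'
from rig import robot, optics, readout
from h import *
np.set_printoptions(precision=4,suppress=True)
s=optics.camera("scene")
f=lambda X,Y:((X-400+.5)/4-.5+320,(Y+.5)/4-.5+160)
print("base",plane(s,f(690,203),.150),"shoulder z.20",plane(s,f(707,132),.20))
def proj(p):
    q=R.from_quat(s["attitude"]).inv().apply(np.array(p)-s["xyz"]);u=q[0]/q[2]*s["fx"]+s["cx"],q[1]/q[2]*s["fy"]+s["cy"];return (u[0]-320)*4+400,(u[1]-160)*4
print(proj([.519,.361,.150]),proj([.519,.361,.20]))
E
```

```text
base [0.5219 0.36   0.15  ] shoulder z.20 [0.5207 0.3583 0.2   ]
(np.float64(691.4882348235058), np.float64(199.12510331880617)) (np.float64(711.2738125086153), np.float64(130.3255363252871))
```

The base lies over the cell centre within 3 mm and the bottle is upright. Descending.

```bash
python3 nudge.py '[[0,0,0.008,0],[0,0,0.012,0],[0,0,0.012,0],[0,0,0.012,0],[0,0,0.012,0],[0,0,0.012,0],[0,0,0.012,0],[0,0,0.012,0],[0,0,0.012,0],[0,0,0.01,0],[0,0,0.008,0],[0,0,0.004,0],[0,0,0,0],[0,0,0,0]]' >/dev/null; python3 go.py [.519,.361,.098]
```

```text
pos [0.5196 0.361  0.1123] yaw x 102.47 tool delta [ 0.0001 -0.0006  0.0143] w 0.0275 gf 14.96 ft [ 0.6 -0.3 -2.1] t 18.1333
```

```bash
python3 nudge.py '[[0,0,0.003,0],[0,0,0.003,0],[0,0,0.003,0],[0,0,0.002,0],[0,0,0,0],[0,0,0,0]]' >/dev/null; python3 go.py [.519,.361,.098]; python3 nudge.py '[[0,0,0.001,0],[0,0,0.001,0],[0,0,0,0],[0,0,0,0]]' >/dev/null; python3 go.py [.519,.361,.098]
```

```text
pos [0.5193 0.3609 0.1011] yaw x 102.46 tool delta [ 0.0002 -0.0003  0.0031] w 0.0273 gf 14.96 ft [ 1.1 -0.2 -1.4] t 18.6333
pos [0.5194 0.3609 0.0992] yaw x 102.46 tool delta [ 0.0002 -0.0004  0.0012] w 0.0275 gf 14.96 ft [-0.3  0.5 -1.7] t 18.9667
```

```bash
python3 nudge.py '[[0,0,0.001,0],[0,0,0.001,0],[0,0,0,0],[0,0,0,0]]' >/dev/null; python3 go.py [.519,.361,.098]
```

```text
pos [0.5196 0.3611 0.0983] yaw x 102.47 tool delta [ 0.0001 -0.0006  0.0003] w 0.0274 gf 14.96 ft [-1.1 -1.   4.3] t 19.3
```

The force turned from -1.7 to +4.3 N at the expected height, so the bottle is on the pad. I'll open to 50 mm only and rise.

```bash
python3 nudge.py '[[0,0,0,0],[0,0,0,0],[0,0,0,0],[0,0,0,0],[0,0,0,0],[0,0,0,0],[0,0,0,0]]' 0.05 >/dev/null; python3 go.py [.519,.361,.098]; python3 nudge.py '[[0,0,-0.005,0],[0,0,-0.01,0],[0,0,-0.015,0],[0,0,-0.02,0],[0,0,-0.03,0],[0,0,-0.03,0],[0,0,-0.03,0],[-0.02,0,-0.02,0],[-0.035,0,0,0],[-0.035,0,0,0],[-0.035,0,0,0],[-0.035,0,0,0],[-0.035,0,0,0],[-0.02,0,0,0],[0,0,0,0]]' >/dev/null; python3 go.py [.519,.361,.098]
python3 - <<'E'
from rig import robot, optics, readout
from h import *
t=optics.camera("top");s=optics.camera("scene")
M=np.zeros((600,800,3),np.uint8);M[:480,:400]=cv2.resize(t["img"][150:270,70:170],(400,480),interpolation=2);M[:320,400:]=cv2.resize(s["img"][190:270,325:425],(400,320),interpolation=2);M[320:600,400:]=cv2.resize(s["img"][140:210,120:220],(400,280),interpolation=2)
cv2.imwrite("pics/f1.png",M[:,:,::-1])
E
```

```text
pos [0.5194 0.3609 0.0971] yaw x 102.46 tool delta [ 0.0002 -0.0004 -0.0009] w 0.0495 gf 0.0 ft [ 0.5 -0.3  0. ] t 19.8833
pos [0.5672 0.1468 0.2585] yaw x 102.19 tool delta [ 0.2199 -0.0022  0.16  ] w 0.0498 gf 0.0 ft [0.7 0.2 0.1] t 21.1333
```

View pics/f1.png

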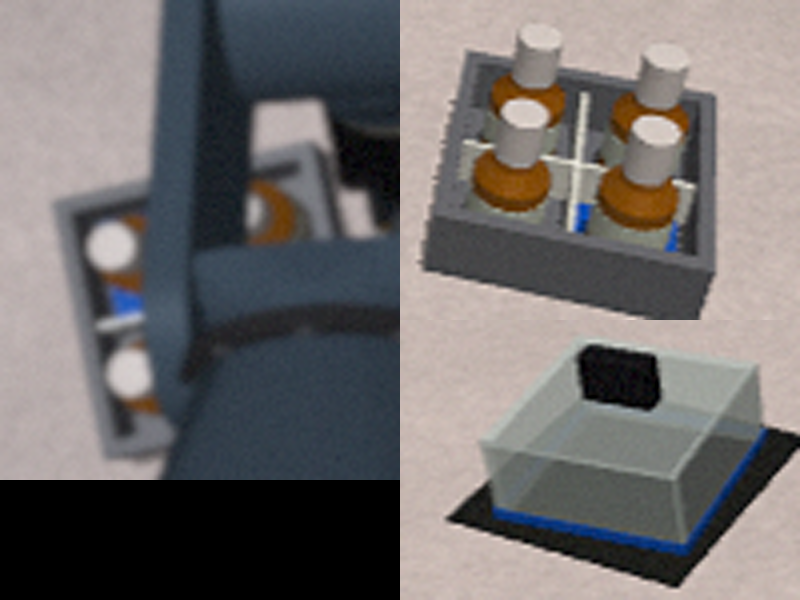

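The bottle stands upright on the pad with its cap at (655,135). The cover stands inside the mat at (620,450), and the arm is clear of everything.

```bash
python3 -c "
from rig import robot, optics, readout
print(robot.hand_in())"
```

```text
the job is handed in; nothing more can be done
None
```

Job handed in at about 21 s: the cover stands upright on the mat and the amber bottle is upright on the blue pad, both released with the arm clear; the hand-in returned no verdict.

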